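Set the screw stop and slide the print plate up to it

TASK

Turn the black knob to wind the stop back until its pointer is a few millimetres past the index tab, then wind it forward so the pointer comes to rest level with the tab's tip, with the screw's free play taken up from that side. Then press on top of the bare plate that sticks out from under the white hood and slide it along the bed until its front edge is flush against the stop, with the pointer still at the tab, and finally swing the retaining arm all the way across the plate. Do not disturb the other things around the fixture.

Things in the scene. Friction and masses are not known exactly. Their poses are not given: they have to be found in the camera images.
- fixture: fixed steel bed 150 (x) x 375 mm (y -165 to 210), top 20 mm above the bench. Origin at bench level on the plate channel's centre line. Channel along y between black rails: inner faces x +-42.5 mm, 8 mm high, y -77 to 70. White hood over it, y -160 to -77, 125 mm wide, top 45 mm above the bench, open only to +y. The plate slides to +y. Drive box y 150 to 206, top 46 mm above the bench, knob on it.
- plate: loose bare aluminium plate 80 (x) x 120 (y) x 3 mm, 80 g, in the channel on the bed, rear part under the hood, 52 to 77 mm sticking out towards the stop. Origin: centre of underside; its +y edge is the front. Too enclosed to grasp or push by an edge: press on its top (about 10 N; 25 mm behind the front edge is clear) and slide. Friction on the bed is low (0.25), under a finger higher.
- corner_near (a point): point on the plate's front edge 38 mm to its -x side, at mid thickness
- corner_far (a point): point on the plate's front edge 38 mm to its +x side, at mid thickness
- stop_face (a point): middle of the lower edge of the stop's flat face, at bed height. The stop is a black carriage 64 mm wide, its block 18.5 mm high above the bed, that slides along the fixture's y; the face looks to -y, axes as the fixture's. It slides stiffly (3 N) but the plate can push it back through the screw's free play.
- pointer (a point): tip of the thin steel pointer that sticks out of the stop towards the fixture's -x side, 38.5 mm above the bench, moves with the stop
- index: black index tab, 10 mm wide and 8 mm high, on the ledge on the -x side of the bed, with a thin steel tip towards the pointer. Its axes are the fixture's; the pointer is level with the tip when the pointer's y in this frame is 0; positive y is past the tab (stop wound back, away from the plate). Its place along y varies; at the start the pointer is 3 to 7 mm short of it (negative y).
- nut_mid (a point): middle of the top of the brass nut that sits in the stop's slot with 3 mm total free play along y; the screw moves the nut, the nut pushes the stop
- slot_mid (a point): middle of the stop's slot, axes as the fixture's. The nut's y in this frame runs from -1.5 mm (nut pushing the stop forward to -y, play taken up against the plate's push) to +1.5 mm (nut pulling the stop back); about 0 at the start
- knob (a joint): knob angle in rad, 0 at the start, range -2.4 to 4.0, positive counter-clockwise from above. Counter-clockwise winds the stop back (+y), clockwise forward (-y): the nut moves 5 mm per rad, the stop follows once the 3 mm (0.6 rad) of play is taken up. Friction 0.12 N m; stays where it is left; the plate cannot turn it back through the screw.
- knob_top (a point): centre of the knob's top face, 79 mm above the bench. The knob is a round black cylinder 40 mm in diameter and 30 mm high with a vertical axis, graspable at any yaw from above, on the drive box (box top 33 mm below this point)
- keeper (a joint): the retaining arm's angle in rad about a vertical pivot: 0 = open, lying along the fixture's +y beside the channel; 1.57 = fully across the plate, pointing to the fixture's -x, against its end stop. Stays where it is left (friction 0.04 N m); may start up to 0.35.
- keeper_pivot (a point): top of the steel arm on its pivot axis, 35.5 mm above the bench, at fixture x = 66, y = 0 mm
- keeper_pin (a point): top centre of the upright round black pin on the arm, 12 mm in diameter, standing 26 mm above the arm's top, 46 mm from the pivot axis, its top 61.5 mm above the bench. Push the pin sideways along its arc to swing the arm; the arm passes 6.5 mm above the plate
- jug: bystander: white bottle 68 mm across, 110 mm high, on the +x side of the fixture; origin under its centre
- jar: bystander: amber jar 50 mm across, 60 mm high, on the +x side of the fixture; origin under its centre
- screwdriver: bystander: screwdriver 160 mm long lying beside the fixture on its -x side
- gauge: bystander: steel block 35 x 22 x 12 mm lying on top of the hood
Things that resemble listed ones, but are neither listed nor needed, are in the scene too. What is meant by the plate is not pink, and is the smaller of those in its own colour.

How it is judged:
On the way, in this order (a step that is already met when the one before it is completed fails the run):
1. the stop is wound back until its pointer is at least 2 mm past the index tab's tip (y of pointer in the frame of index above 0.002 m), for 0.1 s.
2. the stop is wound forward again so that its pointer is within 2 mm of the tab's tip, with the nut pushing it forward (play taken up) (y of pointer in the frame of index between -0.002 and 0.002 m and y of nut_mid in the frame of slot_mid below -0.0007 m), for 0.3 s.
3. the plate's front edge is flush against the stop (both corners within 2 mm) (y of each of corner_near, corner_far in the frame of stop_face above -0.002 m), for 0.2 s.
4. the retaining arm is swung fully across the plate (within 0.15 rad of its end) (value of joint keeper above 1.42 rad), for 0.2 s.
At the end, for the whole second after the job is handed in: Pointer within 2 mm of the index tip, nut at least 0.7 mm forward of its slot's middle, both front plate corners within 2 mm of the stop face, plate flat on the bed (2 mm, 0.03 rad) and at rest, retaining arm within 0.15 rad of its end (all of step 2 and all of step 3 and z of plate in the frame of fixture below 0.022 m and angle between plate's own z axis and vertical below 0.03 rad and value of joint keeper above 1.42 rad and linear speed of plate below 0.01 m/s); the robot touches nothing.
It fails at once if a bystander (jug, jar, screwdriver or gauge block) is moved more than 25 mm (distance of any of jug, jar, screwdriver, gauge from where it was at the start of the episode above 0.025 m).
It also fails if it takes over 67 s, if anything falls off the work surface, if the arm or the gripper's body presses on something with over 40 N, if the wrist force passes 120 N, or if a joint passes its speed limit or range.

ROBOT

A 6-joint arm with a two-finger parallel gripper is mounted at the origin on the work surface. World frame = base frame: x ahead of the robot, y to its left, z up, the work surface at z = 0. Lengths are in m, angles in rad, forces in N, time in s.
With the tool pointing down it reaches from about 0.325 to 0.9 m from the base axis. Payload 3.5 kg.
Tool frame: the origin (TCP) lies at the centre of the arm's flange, where the gripper is bolted on; the fingertips stand 173 mm ahead of it and the grasp point (between the pads) lies 155 mm ahead of it; z points along the fingers, x is the direction in which the jaws open and shut, and the axes are right-handed (so a half turn about z gives the same grasp; the last joint's range is limited). The gripper opens to 85 mm and grips with 20 to 120 N. Pads are 22 mm wide; open, the fingers measure 114 mm over their backs; the gripper's body (76 mm by 85 mm) begins 54 mm behind the grasp point. The pads swing forward as they close: fully open they stand 13 mm farther back than shut.
Start: joints at [-1.412, 0.276, -0.026, 1.268, 0, 1.467], TCP at [0.162, -0.604, 0.405] pointing down, gripper open.
Joint ranges: [-3.12, 3.12], [-0.85, 1.88], [-1.08, 1.24], [-1.95, 2.15], [-1.57, 1.53], [-3.14, 3.14]. Speed limits (rad/s): [2.57, 2.57, 3.14, 3.14, 3.14, 3.14].

INTERFACE

Orientations are given as a unit quaternion [x, y, z, w].
In Python, from cell import bot gives the robot as it stands.
- The arm moves only by the shell command python3 -m creep 'ROWS' [OPENING] [FORCE]. ROWS is JSON, one flat list of numbers, 6 for each row, row after row: the shift along the world's x, y, z in m, then the turn, a rotation vector about the world's x, y, z in rad. A call has 1 to 10 rows; each row is the pose to reach, as a shift and turn from the pose measured when the call began; what a row does not reach only later rows make up. A row lasts 1/12 s, in which the tool goes at most 41.7 mm and 7.16 degrees, less where a joint would pass 70% of its speed; a pose out of reach is approached as far as the arm can. A call with a gripper value outside its range is refused whole. OPENING is the closure, from 0 (fully open) to 1 (shut), set as the call begins (- or left out, the last holds). The fingers move at their own pace and stop on an object; FORCE is the grip in N (left out, the last holds). Time passes only in rows, so rows that repeat a pose let the fingers close. It gives the time, the measured TCP pose, the force and the opening at its end, in the units of the state.
- bot.get_state(): the state, without advancing time (a new reading comes with each control period).
- bot.read_camera(name): name is "side" or "top"; returns a dict with "img" (480x640x3 uint8, blue, green, red), "z_map" (480x640 float32, m along the optical axis (not along the pixel's ray), 0 where there is no reading), "fx", "fy", "cx", "cy" (pixels), "k1" (the pictures are not rectified: a ray, as slopes to the right and down, at radius r is drawn at 1 + k1 r^2 times it, then the intrinsics apply), "cam_to_world" (4x4, takes a point from camera to world coordinates). Camera axes: x right, y down, z forward; pixel columns grow to the right and rows downward; lengths in m; the calibration is good to about 2 mm. A picture is of the moment at which its call begins.
- bot.sign_off(): hands the job in, once; it reports no verdict.
Trained networks look in the newest picture that a camera, given by its name, has taken for a name from the list of things; names that differ only in an ending like _2 or _b are one class to them, and where a whole thing is asked for, a point or a joint stands for the part that bears it (a point fixed in the world has none). Each returns a list of dicts, best first, with "conf" (0 to 1); they miss things now and then, are a little off and sometimes report something else, mostly with a low value. They report only what shows in the picture. A call takes as long as a camera call. They do not tell look-alikes from the thing itself.
- bot.search_frame(name, camera): "position" ([x, y, z] in m, in the coordinates of the camera as it stood for that picture, good to about 4 mm: the middle of the surface that is visible of it).
- bot.silhouettes(name, camera): "mask" (480x640 bool, what is visible of it).
- bot.place_of(name, camera): "position" ([x, y, z] in m, in the coordinates of the camera as it stood for that picture, good to about 4 mm: a listed point, or the origin of a listed thing).
The state is a dict: "time_s": time; "joint_positions": joint angles; "qd": joint speeds; "effort": joint torques, N m; "position": TCP position; "ee_rot": TCP orientation; "ft_force": force on the tool from outside, world axes, zero at the start; "wrist_torque": the same for the moment, N m; "width": opening from 0.0 (shut) to 1.0 (fully open).
Only numpy, scipy, OpenCV 4.12 (cv2) and the standard library are available. Lean on these libraries where they do the work, as an engineer would, in place of code of your own. Each camera call takes 0.05 s, during which the arm holds its last target.

## Working session

There is one attempt and no reset: what is moved stays moved. The work goes in short steps, Python scripts to look and compute and a shell command to move; the robot and the scene stay as the last step left them, time stands still between calls to the robot, and variables do not carry over. Pictures are saved under pics/ and viewed, and the job is handed in when it is done.

```bash
ls; mkdir -p pics; cat > h.py <<'E'
import numpy as np, cv2
from cell import bot
def snap(c,fn=None):
    d=bot.read_camera(c)
    if fn: cv2.imwrite('pics/'+fn,d['img'])
    return d
def c2w(d,p):
    T=np.array(d['cam_to_world']); return T[:3,:3]@np.array(p)+T[:3,3]
def ray(d,u,v):
    K=np.array([[d['fx'],0,d['cx']],[0,d['fy'],d['cy']],[0,0,1]])
    p=cv2.undistortPoints(np.array([[[u,v]]],float),K,np.array([d['k1'],0,0,0,0.]))[0,0]
    return np.array([p[0],p[1],1])
def pxz(d,u,v,z):  # intersect pixel ray w plane z
    T=np.array(d['cam_to_world']); r=T[:3,:3]@ray(d,u,v); o=T[:3,3]
    return o+r*(z-o[2])/r[2]
def pxd(d,u,v):
    return c2w(d,ray(d,u,v)*d['z_map'][int(round(v)),int(round(u))])
def w2p(d,P):
    T=np.array(d['cam_to_world']); q=T[:3,:3].T@(np.array(P)-T[:3,3])
    x,y=q[0]/q[2],q[1]/q[2]; s=1+d['k1']*(x*x+y*y)
    return d['fx']*x*s+d['cx'],d['fy']*y*s+d['cy']
E
python3 - <<'E'
from h import *
s=bot.get_state(); print(s)
for c in('side','top'):
    d=snap(c,c+'0.png'); print(c,d['fx'],d['cx'],d['cy'],d['k1'],np.round(d['cam_to_world'],3))
    for n in ['fixture','plate','corner_near','corner_far','stop_face','pointer','index','nut_mid','slot_mid','knob_top','keeper_pivot','keeper_pin','jug','jar','screwdriver','gauge']:
        print(n,[(round(r['conf'],2),np.round(c2w(d,r['position']),4).tolist(),np.round(w2p(d,c2w(d,r['position']))).tolist()) for r in bot.place_of(n,c)])
E
```

```text
pics
{'time_s': 0.0, 'joint_positions': array([-1.41236532e+00,  2.77172146e-01, -2.78782829e-02,  1.26793676e+00,
        1.96556429e-05,  1.46739672e+00]), 'qd': array([ 4.48592954e-04,  1.11590357e-03, -8.23657793e-05,  7.97563475e-04,
       -1.47577501e-03, -1.80125624e-03]), 'effort': array([ 7.53925178e-04, -4.45507836e+01,  2.95205247e+01,  1.64052355e-02,
       -5.01531838e-05, -3.32699926e-06]), 'position': array([ 0.16171456, -0.60333082,  0.40353615]), 'ee_rot': array([ 7.93362361e-01, -6.08748686e-01, -7.88848520e-04, -7.60120682e-04]), 'ft_force': array([ 0.24854733, -0.8656971 , -0.37279198]), 'wrist_torque': array([-0.04043795,  0.00978392,  0.03727646]), 'width': 0.9975131416401157}
side 530.6481094562605 309.1797504152662 232.5696520437113 0.03889409318816936 [[-0.986 -0.127  0.111  0.466]
 [-0.168  0.665 -0.728  0.573]
 [ 0.019 -0.736 -0.676  0.602]
 [ 0.     0.     0.     1.   ]]
fixture [(0.67, [0.5295, 0.0569, 0.0024], [318.0, 294.0]), (0.41, [0.6937, 0.1216, 0.0004], [197.0, 313.0])]
plate [(0.83, [0.516, -0.0155, 0.0212], [334.0, 252.0]), (0.78, [0.6397, -0.2
[... 2386 characters left out ...]
 288.0])]
index [(0.38, [0.4767, 0.1331, 0.0343], [224.0, 294.0])]
nut_mid [(0.6, [0.5516, 0.1352, 0.0372], [224.0, 248.0])]
slot_mid [(0.89, [0.5497, 0.1401, 0.0323], [221.0, 249.0])]
knob_top [(0.71, [0.5669, 0.2298, 0.0776], [160.0, 235.0])]
keeper_pivot [(0.83, [0.5951, 0.0426, 0.0389], [281.0, 221.0])]
keeper_pin [(0.7, [0.5936, 0.0879, 0.0614], [252.0, 220.0])]
jug [(0.58, [0.6793, -0.0762, 0.0004], [354.0, 176.0]), (0.34, [0.6981, 0.1196, -0.001], [239.0, 165.0]), (0.23, [0.5497, 0.1357, 0.0378], [224.0, 249.0])]
jar [(0.63, [0.6973, 0.1211, 0.0009], [238.0, 165.0])]
screwdriver [(0.16, [0.5498, 0.1399, 0.0387], [221.0, 249.0])]
gauge [(0.63, [0.4988, -0.064, 0.0419], [347.0, 281.0])]
```

```bash
python3 - <<'E'
import cv2
for n in('side','top'):
    im=cv2.imread(f'pics/{n}0.png')
    c=im[230:400,190:440] if n=='side' else im[170:330,130:370]
    cv2.imwrite(f'pics/{n}0c.png',cv2.resize(c,None,fx=3.1,fy=3.1,interpolation=cv2.INTER_CUBIC))
E
```

```text
(no output)
```

View pics/side0.png

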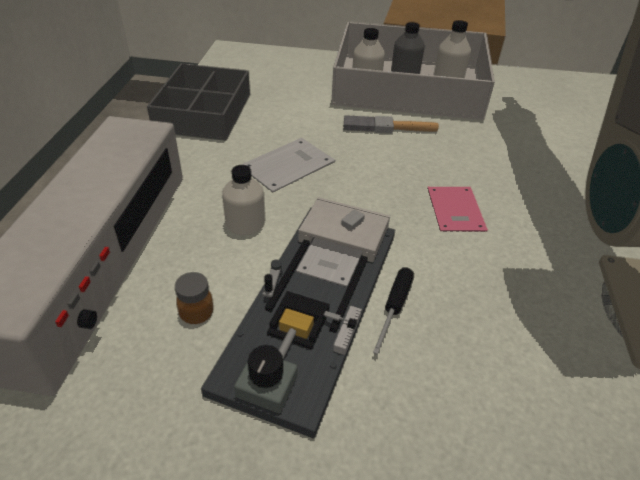

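View pics/top0.png

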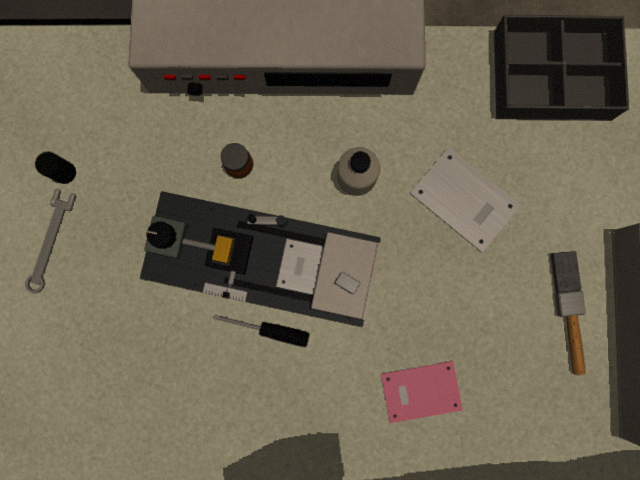

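View pics/side0c.png

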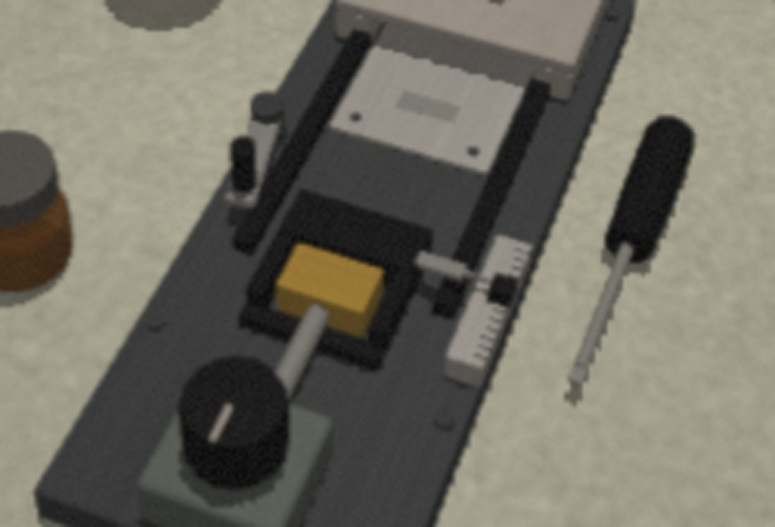

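View pics/top0c.png

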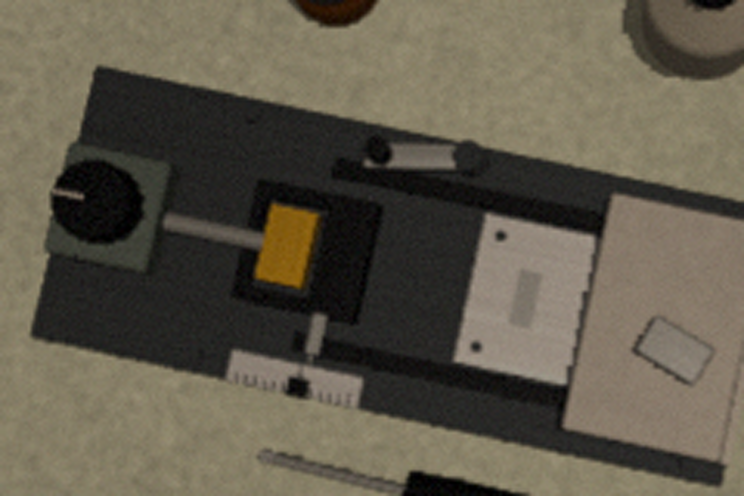

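Plate candidates: the aluminium plate in the fixture at side (334,252) / top (317,268), the larger aluminium plate on the bench at side (288,164) / top (465,198), and the pink plate at top (422,393). The meant plate is the one in the channel under the hood, since it is not pink and is the smaller aluminium one, and the enlarged crops confirm it. The pointer is at top (229,288), just short of the black tab on the white scale. The knob is at top (160,235).

Now I'll move above the knob.

```bash
python3 -m creep '[0.21,0.434,0,0,0,0.5, 0.21,0.434,0,0,0,0.5, 0.21,0.434,0,0,0,0.5, 0.21,0.434,0,0,0,0.5, 0.21,0.434,0,0,0,0.5, 0.21,0.434,0,0,0,0.5, 0.21,0.434,0,0,0,0.5, 0.21,0.434,0,0,0,0.5, 0.21,0.434,0,0,0,0.5, 0.21,0.434,0,0,0,0.5]' 0 60
```

```text
time_s: 2.53
position: [0.3435, -0.2267, 0.405]
ee_rot: [0.919, -0.394, 0.001, 0.0]
ft_force: [1.1, -0.8, 0.1]
width: 0.997
```

```bash
python3 - <<'E'
from h import *
import collections
acc=collections.defaultdict(list)
d0=None
for k in range(2):
  for c in('side','top'):
    d=snap(c)
    for n in ['fixture','keeper_pivot','knob_top','keeper_pin','pointer','index','stop_face','slot_mid']:
        for r in bot.place_of(n,c)[:1]:
            acc[n].append(c2w(d,r['position']))
for n in acc: print(n,np.round(np.median(acc[n],0),4),np.round(np.std(acc[n],0),4),len(acc[n]))
d=snap('top')
m=bot.silhouettes('knob_top','top')
s=m[0]['mask'];ys,xs=np.nonzero(s);print(xs.mean(),ys.mean(),s.sum(),m[0]['conf'])
# depth points at knob top height
zz=d['z_map'];P=np.array([pxd(d,u,v) for u,v in zip(xs,ys) if zz[v,u]>0]);T=P[np.abs(P[:,2]-.079)<.006]
print(len(T),T.mean(0),T.min(0),T.max(0))
print(bot.get_state()['joint_positions'])
E
```

```text
fixture [0.5322 0.0584 0.0038] [0.0157 0.0121 0.0078] 4
keeper_pivot [0.5946 0.0443 0.0362] [0.0014 0.0008 0.0005] 4
knob_top [0.5649 0.228  0.0771] [0.002  0.0835 0.0257] 4
keeper_pin [0.5961 0.0896 0.0631] [0.0021 0.0018 0.0009] 4
pointer [0.488  0.127  0.0404] [0.0012 0.0004 0.0018] 3
index [0.4776 0.1295 0.0313] [0.0009 0.0033 0.0025] 4
stop_face [0.5374 0.0962 0.0201] [0.0026 0.0012 0.0012] 4
slot_mid [0.5469 0.1365 0.0357] [0.022  0.0215 0.0117] 4
160.82208588957056 234.68711656441718 652 0.73
534 [0.56757553 0.22995763 0.07924488] [0.54794052 0.21055763 0.07303033] [0.58699802 0.25104508 0.08477393]
[-7.44687154e-01 -1.08656629e-01 -4.48882751e-01  1.23055539e+00
 -3.23052019e-06  1.63512755e+00]
```

```bash
python3 -m creep '[0.224,0.457,0,0,0,0.5, 0.224,0.457,0,0,0,0.5, 0.224,0.457,0,0,0,0.5, 0.224,0.457,0,0,0,0.5, 0.224,0.457,0,0,0,0.5, 0.224,0.457,0,0,0,0.5, 0.224,0.457,0,0,0,0.5, 0.224,0.457,0,0,0,0.5, 0.224,0.457,0,0,0,0.5, 0.224,0.457,0,0,0,0.5]' 0 60
```

```text
time_s: 5.27
position: [0.5271, 0.1478, 0.4047]
ee_rot: [0.988, -0.154, 0.0, 0.0]
ft_force: [0.3, 0.1, 0.2]
width: 1.002
```

```bash
python3 -m creep '[0.040,0.082,0,0,0,0, 0.040,0.082,-0.03,0,0,0, 0.040,0.082,-0.07,0,0,0, 0.040,0.082,-0.10,0,0,0, 0.040,0.082,-0.13,0,0,0, 0.040,0.082,-0.145,0,0,0, 0.040,0.082,-0.145,0,0,0, 0.040,0.082,-0.145,0,0,0]' 0 60; python3 -c "
from h import *
s=bot.get_state();print(s['position'],s['ee_rot'],s['joint_positions'])"
```

```text
time_s: 5.93
position: [0.5667, 0.2297, 0.2587]
ee_rot: [0.988, -0.154, -0.001, 0.001]
ft_force: [1.1, -0.3, 0.7]
width: 1.003
[0.56670544 0.22969725 0.25873289] [ 9.88135099e-01 -1.53582626e-01 -1.01914271e-03  6.03283100e-04] [ 2.79453420e-01  3.63631175e-01 -2.32730414e-01  9.76791338e-01
 -2.38433937e-04  2.15863605e+00]
```

```bash
python3 -m creep '[0,0,-0.02,0,0,0, 0,0,-0.038,0,0,0, 0,0,-0.038,0,0,0]' 0 60 && python3 -m creep '[0,0,0,0,0,0, 0,0,0,0,0,0, 0,0,0,0,0,0, 0,0,0,0,0,0, 0,0,0,0,0,0, 0,0,0,0,0,0]' 1 60
```

```text
time_s: 6.18
position: [0.5663, 0.2294, 0.2199]
ee_rot: [0.988, -0.154, -0.002, 0.001]
ft_force: [-1.8, -0.4, 0.3]
width: 1.001
time_s: 6.68
position: [0.5665, 0.2299, 0.2221]
ee_rot: [0.988, -0.154, -0.001, 0.0]
ft_force: [-3.6, 0.1, 6.6]
width: 0.451
```

```bash
python3 -m creep '[0,0,0.001,0,0,0.12, 0,0,0.001,0,0,0.24, 0,0,0.001,0,0,0.36, 0,0,0.001,0,0,0.48, 0,0,0.001,0,0,0.6, 0,0,0.001,0,0,0.72, 0,0,0.001,0,0,0.84, 0,0,0.001,0,0,0.96, 0,0,0.001,0,0,1.08, 0,0,0.001,0,0,1.2]' 1 60; python3 -c "
from h import *
s=bot.get_state();print(s['wrist_torque'],s['joint_positions'])
d=snap('top','t1.png'); e=snap('side','s1.png')
a=d['img'][170:330,130:370];b=e['img'][250:370,220:400]
cv2.imwrite('pics/t1c.png',cv2.resize(a,None,fx=3.1,fy=3.1,interpolation=2));cv2.imwrite('pics/s1c.png',cv2.resize(b,None,fx=4,fy=4,interpolation=2))"
```

```text
time_s: 7.52
position: [0.5667, 0.2303, 0.2223]
ee_rot: [0.901, 0.434, -0.0, 0.0]
ft_force: [2.8, 1.7, -10.6]
width: 0.449
[ 0.58535137 -0.7605879  -0.12308912] [ 2.80382402e-01  4.02025755e-01 -2.64974111e-01  9.04643318e-01
 -5.96728730e-04  9.53993782e-01]
```

View pics/t1c.png

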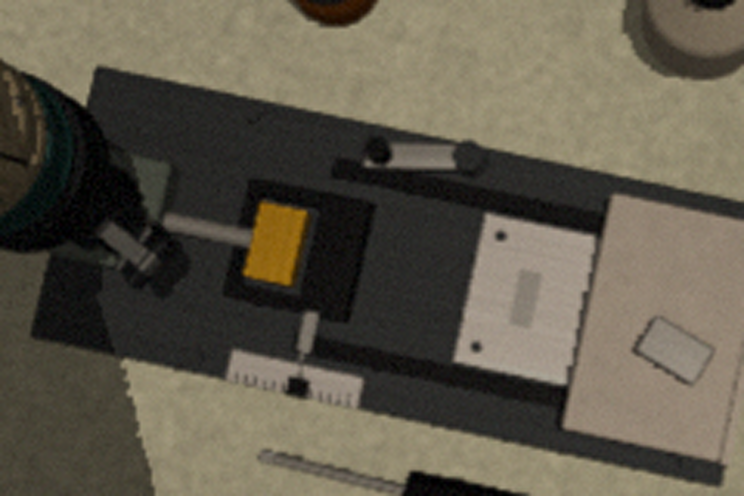

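View pics/s1c.png

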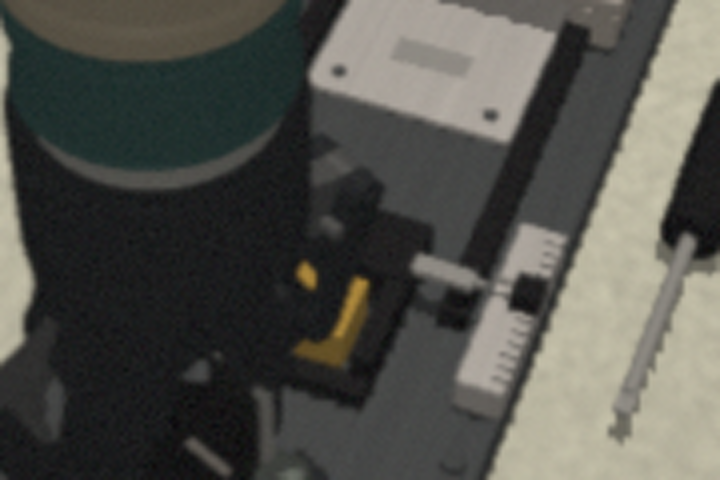

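The top crop shows the stop has moved back about 4.5 mm. The pointer at crop (309,332) is now about level with the tab at (298,385). I'll carry on winding back.

```bash
python3 -m creep '[0,0,-0.0005,0,0,0.12, 0,0,-0.0005,0,0,0.24, 0,0,-0.0005,0,0,0.36, 0,0,-0.0005,0,0,0.48, 0,0,-0.0005,0,0,0.6, 0,0,-0.0005,0,0,0.72, 0,0,-0.0005,0,0,0.8, 0,0,-0.0005,0,0,0.8, 0,0,-0.0005,0,0,0.8]' 1 60; python3 -c "
from h import *
s=bot.get_state();print(s['wrist_torque'],s['joint_positions'])
d=snap('top','t2.png'); e=snap('side','s2.png')
ims=[]
for t,s in (('t0','s0'),('t1','s1'),('t2','s2')):
  i=cv2.imread('pics/'+t.replace('t0','top0')+'.png');j=cv2.imread('pics/'+s.replace('s0','side0')+'.png')
  ims.append(np.vstack([cv2.resize(i[262:308,200:246],(260,260),interpolation=2),cv2.resize(j[300:346,315:361],(260,260),interpolation=2)]))
cv2.imwrite('pics/cmp.png',cv2.convertScaleAbs(np.hstack(ims),alpha=1.5))"
```

```text
time_s: 8.37
position: [0.5667, 0.2306, 0.2223]
ee_rot: [0.664, 0.747, 0.0, 0.0]
ft_force: [0.7, 2.1, -4.0]
width: 0.449
[ 0.55671096 -0.11258718  0.11457421] [ 2.80860028e-01  4.01891576e-01 -2.65377495e-01  9.03146139e-01
 -2.13800402e-04  1.63156254e-01]
```

View pics/cmp.png

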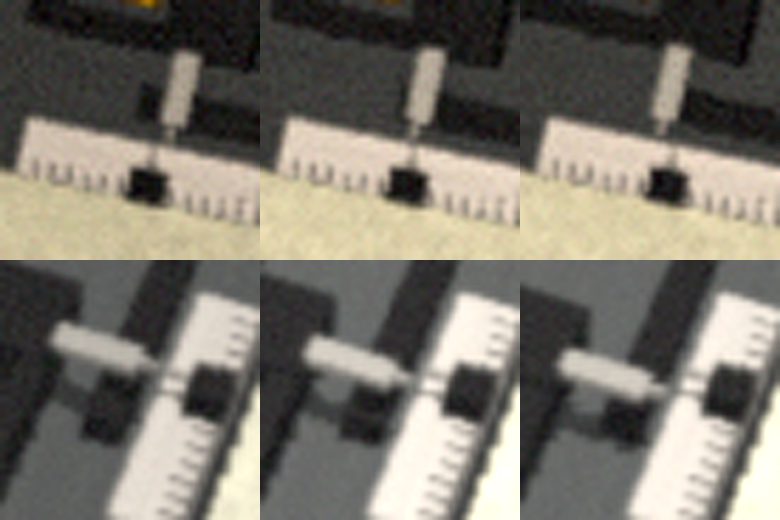

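```bash
cat >> h.py <<'E'
def frame(yaw=-0.207,o=(0.5312,0.0585)):
    c,s=np.cos(yaw),np.sin(yaw); return np.array(o),np.array([[c,-s],[s,c]])
def rect(d,img,z,x0,x1,y0,y1,mm=0.25,fr=None):
    # output: cols = fixture y, rows = fixture x (in mm)
    o,R=fr or frame()
    ys=np.arange(y0,y1,mm)/1e3; xs=np.arange(x0,x1,mm)/1e3
    X,Y=np.meshgrid(xs,ys,indexing='ij')
    W=np.stack([X,Y],-1)@R.T+o
    T=np.array(d['cam_to_world']); P=np.concatenate([W,np.full(X.shape+(1,),z)],-1)-T[:3,3]
    q=P@T[:3,:3]; x,y=q[...,0]/q[...,2],q[...,1]/q[...,2]; s=1+d['k1']*(x*x+y*y)
    u=(d['fx']*x*s+d['cx']).astype(np.float32); v=(d['fy']*y*s+d['cy']).astype(np.float32)
    return cv2.remap(img,u,v,cv2.INTER_CUBIC)
E
python3 - <<'E'
from h import *
T={'top':snap('top'),'side':snap('side')}
for cam,fs in(('top',['top0','t1','t2']),('side',['side0','s1','s2'])):
    rows=[]
    for f in fs:
        r=rect(T[cam],cv2.imread(f'pics/{f}.png'),0.0385,-75,-30,50,115)
        r=cv2.convertScaleAbs(r,alpha=1.5)
        for k in range(0,65,5): r[:4 if k%10 else 8, k*4]=(0,0,255)
        rows.append(r)
    cv2.imwrite(f'pics/rect_{cam}.png',cv2.resize(np.vstack(rows),None,fx=1.1,fy=1.1) if 0 else np.vstack(rows))
a=np.hstack([cv2.imread('pics/rect_top.png'),cv2.imread('pics/rect_side.png')]);print(a.shape)
cv2.imwrite('pics/rect.png',a)
z=T['top']
for (u,v) in [(226,295),(222,292),(231,284)]:
    print(pxd(z,u,v))
E
```

```text
(540, 520, 3)
[0.47510566 0.12927627 0.04035   ]
[0.47997598 0.13698392 0.03360957]
[0.49318018 0.1234209  0.02935174]
```

View pics/rect.png

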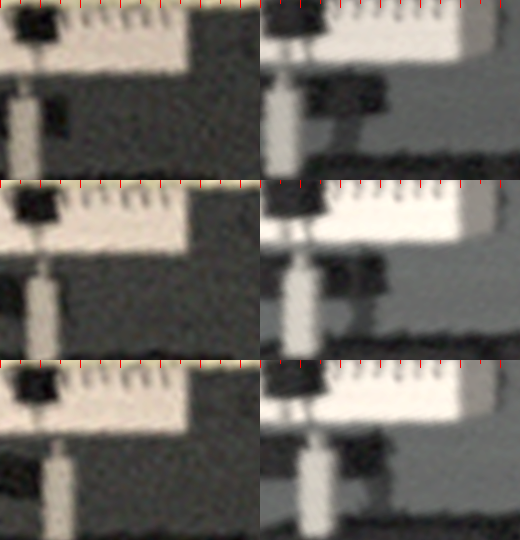

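```bash
python3 -m creep '[0,0,0,0,0,-0.12, 0,0,0,0,0,-0.24, 0,0,0,0,0,-0.36, 0,0,0,0,0,-0.48, 0,0,0,0,0,-0.6, 0,0,0,0,0,-0.72, 0,0,0,0,0,-0.84, 0,0,0,0,0,-0.96, 0,0,0,0,0,-1.08, 0,0,0,0,0,-1.2]' 1 60;python3 -m creep '[0,0,0,0,0,-0.12, 0,0,0,0,0,-0.24, 0,0,0,0,0,-0.27, 0,0,0,0,0,-0.27, 0,0,0,0,0,-0.27]' 1 60; cat > look.py <<'E'
from h import *
import sys
t=sys.argv[1]
s=bot.get_state();print(s['time_s'],s['position'],s['ee_rot'],s['joint_positions'])
rs=[]
for c in('top','side'):
    d=snap(c,f'{c}_{t}.png')
    r=cv2.convertScaleAbs(rect(d,d['img'],0.0385,-75,-20,50,115,0.166),alpha=1.6)
    for k in range(0,65,5): r[:5 if k%10 else 10, int(k/0.166)]=(0,0,255)
    rs.append(r)
cv2.imwrite(f'pics/look_{t}.png',np.hstack(rs))
E
python3 look.py a
```

```text
time_s: 9.4
position: [0.5666, 0.2302, 0.2223]
ee_rot: [0.971, 0.239, -0.0, 0.001]
ft_force: [-0.7, 1.1, -3.1]
width: 0.448
time_s: 9.82
position: [0.5665, 0.2302, 0.2223]
ee_rot: [0.994, 0.106, -0.001, 0.001]
ft_force: [-0.1, 2.6, -4.1]
width: 0.452
9.8167 [0.56649184 0.23015653 0.22229374] [ 9.94337542e-01  1.06263358e-01 -5.92423780e-04  7.75322149e-04] [ 2.80486320e-01  4.01866964e-01 -2.65321316e-01  9.05043486e-01
 -1.32207338e-03  1.63835476e+00]
```

View pics/look_a.png

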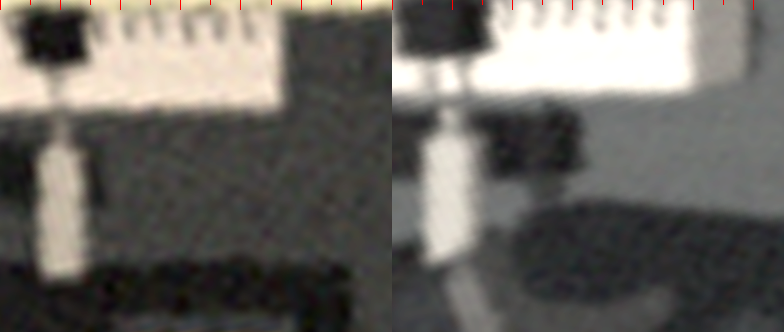

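```bash
python3 -m creep '[0,0,0,0,0,-0.08, 0,0,0,0,0,-0.16, 0,0,0,0,0,-0.16, 0,0,0,0,0,-0.16]' 1 60; python3 look.py b; python3 - <<'E'
from h import *
for c,n in(('top','top_b'),('side','side_b')):
    d=snap(c)
    r=[]
    im=cv2.imread(f'pics/{n}.png')
    u,v=(227,290) if c=='top' else (343,320)
    r=cv2.resize(im[v-14:v+14,u-14:u+14],(392,392),interpolation=cv2.INTER_LANCZOS4)
    cv2.imwrite(f'pics/z_{c}.png',cv2.convertScaleAbs(r,alpha=1.3))
    z=d['z_map'];p=[]
    if c=='top':
        g=cv2.cvtColor(im,6)
        for uu in range(215,240):
            for vv in range(286,300): 
                P=pxd(d,uu,vv); o,R=frame(); f=R.T@(P[:2]-o)*1e3
                p.append((f[0],f[1],P[2]*1e3,g[vv,uu]))
        p=np.array(p); np.save('p.npy',p)
        m=(p[:,3]<50)&(p[:,0]<-60); print('tab',m.sum(),p[m].mean(0),p[m].std(0))
        m=(p[:,3]>110)&(p[:,0]<-55)&(p[:,0]>-72); print('scale',m.sum(),np.median(p[m],0),p[m].std(0))
a=np.hstack([cv2.imread('pics/z_top.png'),cv2.imread('pics/z_side.png')]);cv2.imwrite('pics/z_b.png',a)
E
```

```text
time_s: 10.25
position: [0.5664, 0.2301, 0.2222]
ee_rot: [1.0, 0.027, -0.001, 0.001]
ft_force: [-0.2, 2.0, -3.3]
width: 0.451
10.25 [0.56642602 0.23010172 0.22224031] [ 9.99622368e-01  2.74574107e-02 -7.83161506e-04  7.74105615e-04] [ 2.80387992e-01  4.01954393e-01 -2.65322293e-01  9.05423554e-01
 -1.10699792e-03  1.79626362e+00]
tab 33 [-68.9207994   58.52151973  42.37144528  23.21212121] [ 2.42261693  2.87056018  1.76594308 10.6280292 ]
scale 179 [-63.06979464  55.67515571  34.41450328 141.        ] [ 4.04985908 13.07082697  2.13252618  9.26232386]
```

View pics/look_b.png

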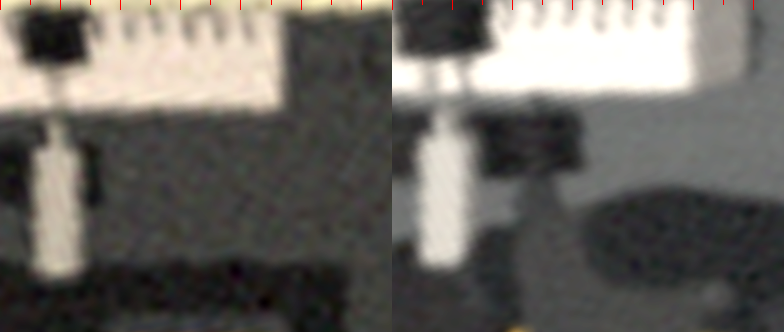

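View pics/z_b.png

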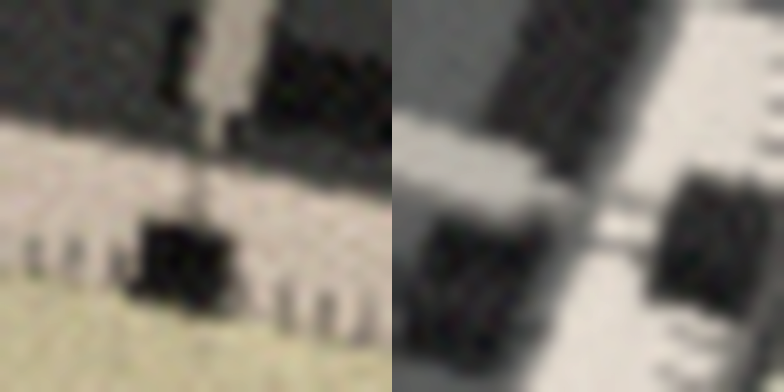

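Top view: the pointer at (215,130) in the zoomed crop lines up with the tab's tip at (200,190), within about 0.5 mm. The stop came back about 5.2 mm, so the play is taken up. Now I'll release the knob, rise, and head for the plate.

```bash
python3 -m creep '[0,0,0,0,0,0, 0,0,0,0,0,0, 0,0,0,0,0,0, 0,0,0.03,0,0,0, 0,0,0.06,0,0,0, 0,0,0.07,0,0,0]' 0 60; python3 -m creep '[0,-0.04,0.01,0,0,-0.06, -0.01,-0.08,0.01,0,0,-0.12, -0.02,-0.12,0.01,0,0,-0.18, -0.03,-0.16,0.01,0,0,-0.24, -0.04,-0.2,0.01,0,0,-0.26, -0.0436,-0.212,0,0,0,-0.26, -0.0436,-0.212,-0.03,0,0,-0.26, -0.0436,-0.212,-0.06,0,0,-0.26, -0.0436,-0.212,-0.06,0,0,-0.26]' 1 60; python3 look.py c; python3 - <<'E'
from h import *
s=bot.get_state();print(s['position'],s['ft_force'],s['width'])
o,R=frame()
for c in ('side','top'):
    d=snap(c)
    for n in ['corner_near','corner_far','stop_face','pointer','index','nut_mid','slot_mid','keeper_pin']:
        print(c,n,[(round(r['conf'],2),np.round((R.T@(c2w(d,r['position'])[:2]-o))*1e3,1).tolist(),round(c2w(d,r['position'])[2]*1e3)) for r in bot.place_of(n,c)])
cv2.imwrite('pics/side_c2.png',cv2.resize(cv2.imread('pics/side_c.png')[180:400,200:440],None,fx=2.5,fy=2.5))
E
```

```text
time_s: 10.95
position: [0.5682, 0.2304, 0.297]
ee_rot: [1.0, 0.027, 0.003, 0.0]
ft_force: [0.7, 0.6, 0.4]
width: 1.0
time_s: 11.7
position: [0.5213, 0.0182, 0.2319]
ee_rot: [0.995, -0.103, -0.002, 0.001]
ft_force: [-1.0, 0.3, -1.4]
width: -0.0
11.7 [0.5213463  0.01822041 0.2319026 ] [ 9.94673617e-01 -1.03048867e-01 -2.19912291e-03  7.00955143e-04] [-8.87208710e-02  2.53525247e-01 -4.56342420e-01  8.65346793e-01
 -1.33793648e-03  1.68854321e+00]
[0.52385084 0.0186654  0.23606211] [0.06120657 0.58890109 0.90591845] -0.0006534986748317984
side corner_near [(0.96, [-212.5, -245.4], 1), (0.95, [-37.1, -17.2], 18), (0.57, [180.2, -383.7], 1)]
side corner_far [(0.85, [38.3, -12.1], 23), (0.75, [-141.9, -213.5], 4)]
side stop_face [(0.71, [2.0, 40.6], 23)]
side pointer []
side index [(0.39, [-63.4, 56.8], 30)]
side nut_mid [(0.96, [-4.2, 86.6], 39)]
side slot_mid [(0.79, [-1.4, 83.1], 37), (0.74, [-3.9, 88.1], 35)]
side keeper_pin [(0.97, [55.8, 43.1], 64)]
top corner_near [(0.88, [-213.4, -242.1], 2), (0.67, [176.6, -384.0], 3)]
top corner_far [(0.77, [93.5, -340.5], 1), (0.67, [-140.6, -216.6], 4)]
top stop_face []
top pointer []
top index []
top nut_mid []
top slot_mid [(0.47, [1.3, 88.0], 38)]
top keeper_pin []
```

View pics/look_c.png

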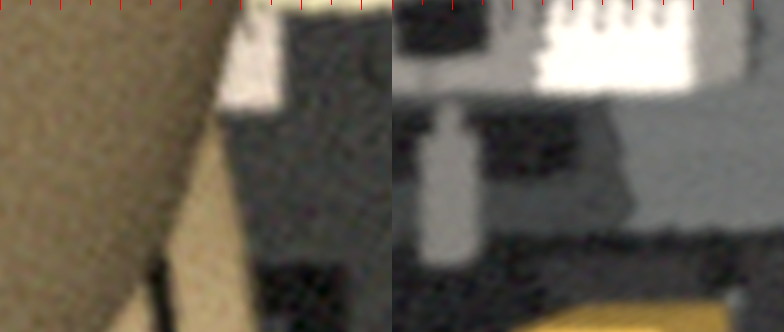

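View pics/side_c2.png

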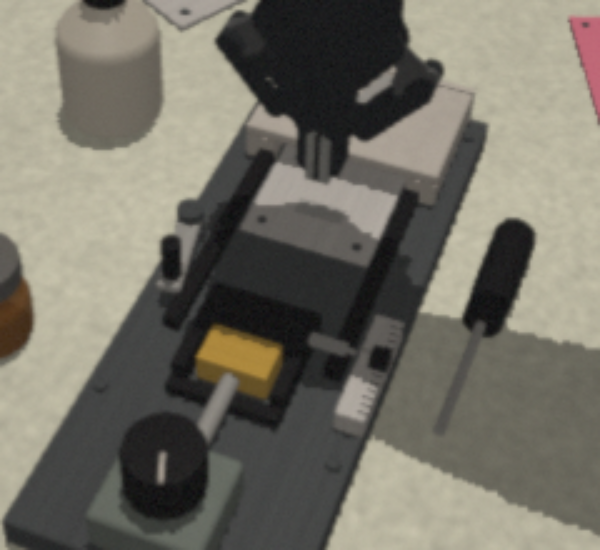

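```bash
python3 -m creep '[0,0,-0.03,0,0,0, 0,0,-0.038,0,0,0, 0,0,-0.039,0,0,0, 0,0,-0.04,0,0,0]' 1 60; python3 -m creep '[0,0,-0.001,0,0,0, 0,0,-0.002,0,0,0, 0,0,-0.002,0,0,0]'; python3 -c "
from h import *
s=bot.get_state();print(s['position'],s['ft_force'])"
```

```text
time_s: 13.03
position: [0.5242, 0.0184, 0.1965]
ee_rot: [0.995, -0.103, 0.002, 0.001]
ft_force: [-0.7, 0.6, 5.3]
width: 0.002
time_s: 13.28
position: [0.5249, 0.0184, 0.1964]
ee_rot: [0.995, -0.103, 0.003, 0.001]
ft_force: [-2.8, -0.4, 9.1]
width: -0.0
[0.5249336  0.01837739 0.19641934] [-2.84457463 -0.36780161  9.06400902]
```

```bash
python3 -m creep '[0,0,-0.0025,0,0,0, 0.001,0.004,-0.0025,0,0,0, 0.002,0.009,-0.0025,0,0,0, 0.003,0.014,-0.0025,0,0,0, 0.004,0.019,-0.0025,0,0,0, 0.005,0.024,-0.0025,0,0,0, 0.006,0.029,-0.0025,0,0,0, 0.007,0.034,-0.0025,0,0,0, 0.007,0.034,-0.0025,0,0,0]'; python3 look.py d; python3 -c "
from h import *
s=bot.get_state();print(s['ft_force'])
o,R=frame();d=snap('side')
for n in ['corner_near','corner_far','stop_face']:
    print(n,[(round(r['conf'],2),np.round((R.T@(c2w(d,r['position'])[:2]-o))*1e3,1).tolist()) for r in bot.place_of(n,'side')])
cv2.imwrite('pics/side_d2.png',cv2.resize(cv2.imread('pics/side_d.png')[180:400,200:440],None,fx=2.5,fy=2.5))"
```

```text
time_s: 14.03
position: [0.5328, 0.0526, 0.1964]
ee_rot: [0.995, -0.102, 0.004, 0.001]
ft_force: [-4.6, -0.9, 13.2]
width: 0.002
14.0333 [0.53278708 0.05256092 0.19641858] [ 0.99473051 -0.10244833  0.00374327  0.00124145] [-0.02175288  0.31727168 -0.461891    0.78437213 -0.00307959  1.75429065]
[-2.34947643 -0.8255725  12.81959593]
corner_near [(0.96, [179.6, -385.0]), (0.81, [-214.7, -244.5]), (0.74, [-34.6, 15.8])]
corner_far [(0.93, [43.9, 16.1]), (0.65, [-144.4, -215.6])]
stop_face [(0.89, [0.2, 39.1]), (0.55, [57.5, 42.9]), (0.45, [173.2, -104.1])]
```

View pics/side_d2.png

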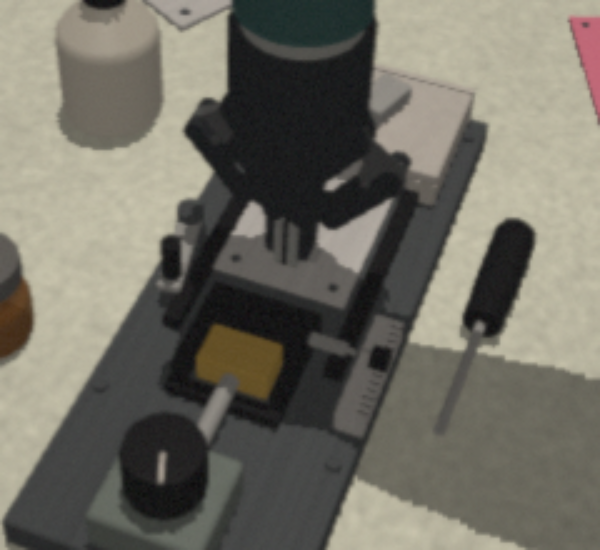

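```bash
python3 -m creep '[0,0.003,-0.0025,0,0,0, 0.001,0.007,-0.0025,0,0,0, 0.002,0.011,-0.0025,0,0,0, 0.003,0.015,-0.0025,0,0,0, 0.004,0.018,-0.0025,0,0,0, 0.0045,0.020,-0.0025,0,0,0, 0.005,0.022,-0.0025,0,0,0, 0.005,0.022,-0.0025,0,0,0]'; python3 look.py e; python3 -c "
from h import *
s=bot.get_state();print(s['ft_force'])
o,R=frame();d=snap('side')
for n in ['corner_near','corner_far','stop_face']:
    print(n,[(round(r['conf'],2),np.round((R.T@(c2w(d,r['position'])[:2]-o))*1e3,1).tolist()) for r in bot.place_of(n,'side')])
cv2.imwrite('pics/side_e2.png',cv2.resize(cv2.imread('pics/side_e.png')[230:360,240:380],None,fx=4,fy=4))"
```

```text
time_s: 15.0
position: [0.5373, 0.074, 0.1964]
ee_rot: [0.995, -0.103, 0.003, 0.002]
ft_force: [-6.0, -3.9, 18.2]
width: -0.0
15.0 [0.53731845 0.07397638 0.19637444] [ 0.99471084 -0.1026385   0.00322948  0.00229098] [ 0.01878213  0.32820624 -0.44579195  0.79094261 -0.00533161  1.79520362]
[-6.47138039 -3.44162739 17.4623153 ]
corner_near [(0.87, [-35.2, 35.7]), (0.81, [-215.7, -247.0])]
corner_far [(0.95, [41.3, 41.1]), (0.67, [-144.5, -214.0]), (0.35, [-4.5, 86.2])]
stop_face [(0.78, [-0.1, 41.6])]
```

View pics/side_e2.png

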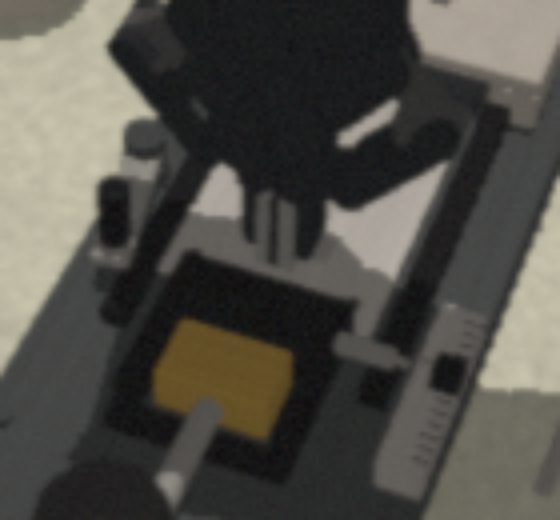

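```bash
python3 -m creep '[0,0.002,-0.002,0,0,0, 0.0005,0.004,-0.002,0,0,0, 0.001,0.006,-0.002,0,0,0, 0.001,0.007,-0.002,0,0,0, 0.001,0.007,-0.002,0,0,0]'; python3 -c "
from h import *
s=bot.get_state();print(s['ft_force'],s['position'])"
```

```text
time_s: 15.72
position: [0.5393, 0.0804, 0.1964]
ee_rot: [0.995, -0.103, 0.005, 0.003]
ft_force: [-1.3, -3.0, 8.2]
width: 0.001
[-1.31849022 -3.0346091   8.19998915] [0.53929618 0.08040762 0.19641794]
```

```bash
python3 -m creep '[0,0,0.02,0,0,0, 0,0,0.06,0,0,0, 0.02,-0.03,0.09,0,0,0, 0.03,-0.07,0.09,0,0,0, 0.04,-0.10,0.09,0,0,0, 0.05,-0.12,0.09,0,0,0, 0.05,-0.12,0.09,0,0,0]'; python3 look.py f; python3 -c "
from h import *
o,R=frame()
for c in('side','top'):
  d=snap(c)
  for n in ['corner_near','corner_far','stop_face','pointer','index','keeper_pin','keeper_pivot']:
    print(c,n,[(round(r['conf'],2),np.round((R.T@(c2w(d,r['position'])[:2]-o))*1e3,1).tolist()) for r in bot.place_of(n,c) if abs((c2w(d,r['position'])[:2]-o)[0])<.09])
cv2.imwrite('pics/side_f2.png',cv2.resize(cv2.imread('pics/side_f.png')[230:360,240:380],None,fx=4,fy=4))
cv2.imwrite('pics/top_f2.png',cv2.resize(cv2.imread('pics/top_f.png')[200:320,190:350],None,fx=4,fy=4))"
```

```text
time_s: 16.3
position: [0.5913, -0.0434, 0.2876]
ee_rot: [0.994, -0.105, 0.007, 0.004]
ft_force: [0.7, -0.4, -0.1]
width: 0.002
16.3 [ 0.59130398 -0.04337478  0.287596  ] [ 0.99442035 -0.10519677  0.00671169  0.00409399] [-0.18079806  0.30024227 -0.25431244  1.00223918 -0.00715335  1.60073826]
side corner_near [(0.94, [-36.7, 35.7])]
side corner_far [(0.96, [92.0, -335.6]), (0.64, [39.3, 39.4]), (0.33, [1.2, 39.2])]
side stop_face [(0.85, [1.3, 41.8])]
side pointer [(0.76, [-56.2, 59.6])]
side index [(0.57, [-65.1, 57.0]), (0.21, [-53.9, 60.0])]
side keeper_pin [(0.73, [58.9, 42.4]), (0.46, [-68.0, 59.3])]
side keeper_pivot [(0.79, [65.4, -0.2])]
top corner_near []
top corner_far [(0.74, [94.5, -342.3])]
top stop_face [(0.6, [-3.3, 44.2]), (0.23, [-1.0, 174.4])]
top pointer [(0.93, [-60.2, 59.7])]
top index [(0.57, [-67.6, 62.7])]
top keeper_pin [(0.68, [57.5, 40.8])]
top keeper_pivot [(0.18, [2.5, 81.7])]
```

View pics/side_f2.png

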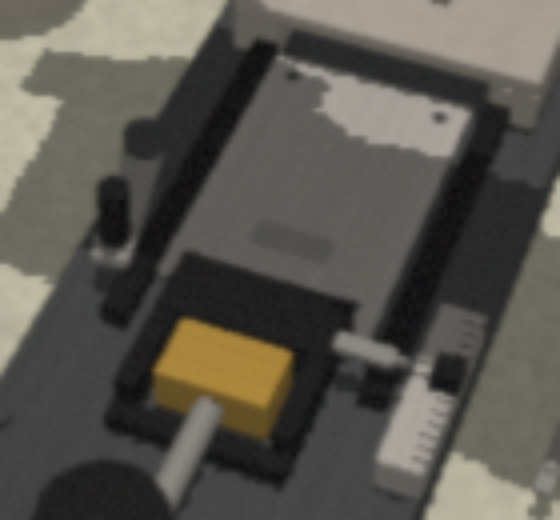

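View pics/top_f2.png

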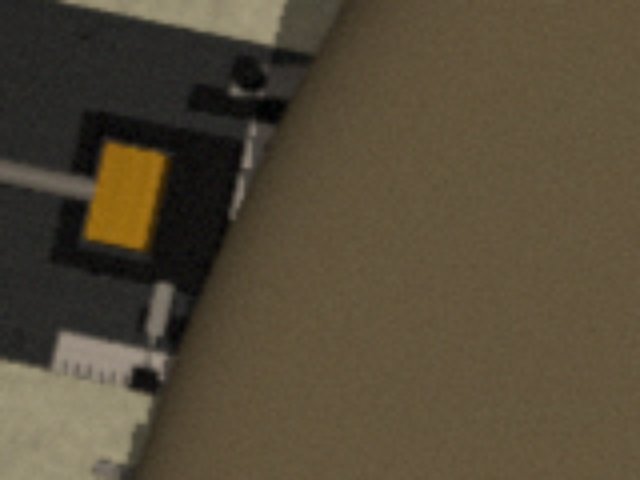

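View pics/look_f.png

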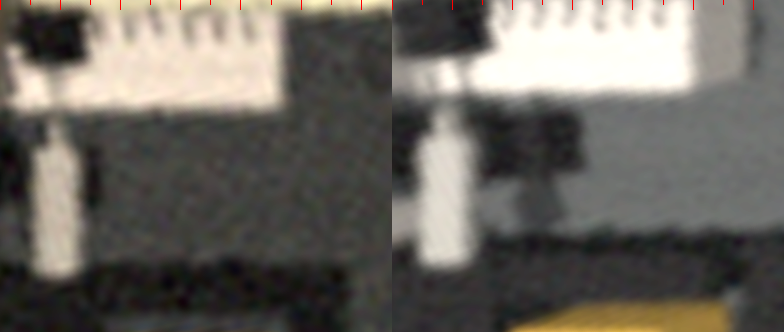

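```bash
python3 - <<'E'
from h import *
d=snap('side')
r=cv2.convertScaleAbs(rect(d,d['img'],0.023,-60,70,-90,70,0.25),alpha=2)
for k in range(0,160,10): r[:8,k*4]=(0,0,255)
for k in range(0,130,10): r[k*4,:8]=(0,0,255)
cv2.imwrite('pics/rs.png',r)
E
```

```text
(no output)
```

View pics/rs.png

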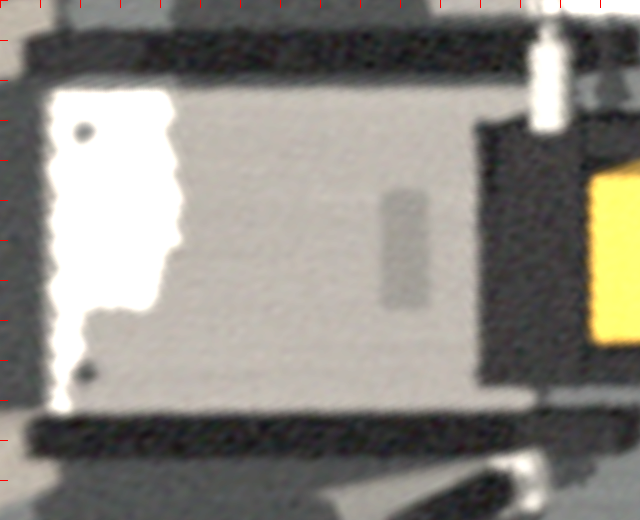

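```bash
python3 -m creep '[0.02,0.04,0.01,0,0,0, 0.03,0.08,0.01,0,0,0, 0.035,0.12,0.01,0,0,0, 0.035,0.16,0.01,0,0,0, 0.035,0.20,0.01,0,0,0, 0.03,0.24,0.01,0,0,0, 0.03,0.27,0.01,0,0,0, 0.03,0.27,0.01,0,0,0, 0.03,0.27,0.01,0,0,0]'; python3 - <<'E'
from h import *
print(bot.get_state()['position'])
d=snap('top','top_g.png');o,R=frame()
for n in ['corner_near','corner_far','stop_face','pointer','index','keeper_pin','keeper_pivot']:
    print(n,[(round(r['conf'],2),np.round((R.T@(c2w(d,r['position'])[:2]-o))*1e3,1).tolist()) for r in bot.place_of(n,'top') if abs((c2w(d,r['position'])[:2]-o)[0])<.09])
r=cv2.convertScaleAbs(rect(d,d['img'],0.023,-70,80,-90,110,0.25),alpha=2.2)
for k in range(0,200,10): r[:8,k*4]=(0,0,255)
for k in range(0,150,10): r[k*4,:8]=(0,0,255)
cv2.imwrite('pics/rg.png',r)
E
```

```text
time_s: 18.0
position: [0.6191, 0.2321, 0.2963]
ee_rot: [0.995, -0.101, 0.005, 0.003]
ft_force: [-0.3, -0.1, 0.7]
width: -0.003
[0.61906907 0.23207778 0.29631736]
corner_near [(0.4, [55.4, 40.2])]
corner_far [(0.85, [93.5, -344.6]), (0.74, [46.2, 43.5])]
stop_face [(0.74, [-2.3, 44.0])]
pointer [(0.91, [-57.6, 59.1])]
index [(0.45, [-69.6, 63.3])]
keeper_pin [(0.87, [59.1, 43.3])]
keeper_pivot [(0.71, [-55.6, 57.5]), (0.64, [69.0, -0.7])]
```

View pics/rg.png

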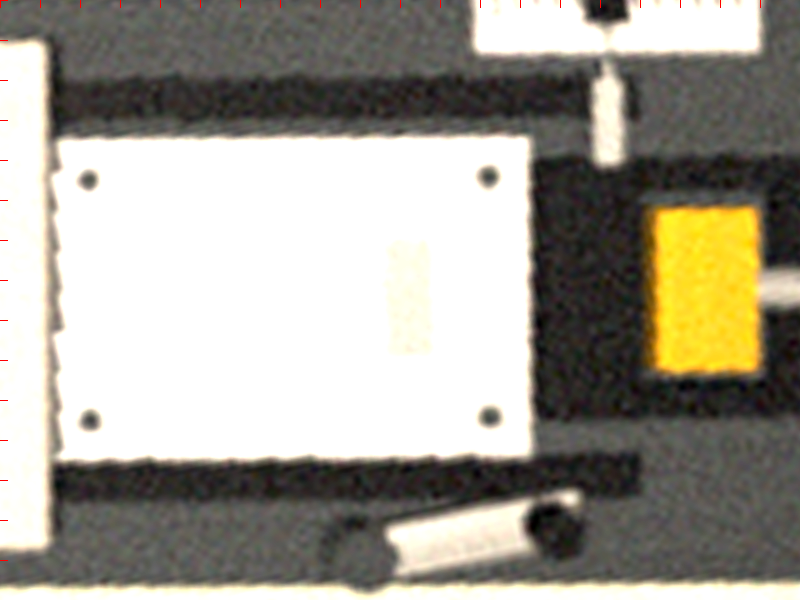

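```bash
python3 - <<'E'
from h import *
from scipy.spatial.transform import Rotation as Ro
s=bot.get_state(); r=Ro.from_quat(s['ee_rot']); z=r.apply([0,0,1]); print('z',z,'tip',s['position']+.165*z,'x',r.apply([1,0,0]))
# correction to make vertical
ax=np.cross(z,[0,0,-1]); print('fix rotvec',ax)
o,R=frame()
def c(th,d): return o+R@(np.array([66-46*np.sin(th)+d*np.cos(th),46*np.cos(th)+d*np.sin(th)])/1e3)
p=c(.17,34); print('start',p,p-s['position'][:2])
for th in np.arange(.17,1.75,.12): print(round(th,2),np.round(c(th,20.5)-p,4))
E
```

```text
z [ 0.00881272 -0.00740925 -0.99993372] tip [0.62098621 0.22801755 0.13148475] x [ 0.97841114 -0.20641841  0.01015254]
fix rotvec [0.00740925 0.00881272 0.        ]
start [0.63146937 0.08964616] [ 0.01193726 -0.13959391]
0.17 [-0.0135  0.0005]
0.29 [-0.0191  0.0028]
0.41 [-0.0249  0.0045]
0.53 [-0.0308  0.0054]
0.65 [-0.0369  0.0056]
0.77 [-0.0429  0.0051]
0.89 [-0.0488  0.0039]
1.01 [-0.0545  0.002 ]
1.13 [-0.06   -0.0006]
1.25 [-0.0651 -0.0038]
1.37 [-0.0698 -0.0076]
1.49 [-0.074 -0.012]
1.61 [-0.0776 -0.0168]
1.73 [-0.0806 -0.022 ]
```

```bash
python3 -m creep '[0.012,-0.04,0,0.007,0.009,0.06, 0.012,-0.08,0,0.007,0.009,0.12, 0.012,-0.12,0,0.007,0.009,0.17, 0.012,-0.140,-0.02,0.007,0.009,0.17, 0.012,-0.140,-0.05,0.007,0.009,0.17, 0.012,-0.140,-0.05,0.007,0.009,0.17]'; python3 - <<'E'
from h import *
from scipy.spatial.transform import Rotation as Ro
s=bot.get_state(); z=Ro.from_quat(s['ee_rot']).apply([0,0,1]); print(z,s['position'],s['ft_force'])
d=snap('side','side_h.png')
cv2.imwrite('pics/side_h2.png',cv2.resize(d['img'][200:350,180:380],None,fx=3.5,fy=3.5))
E
```

```text
time_s: 18.9
position: [0.6289, 0.0868, 0.2415]
ee_rot: [1.0, -0.021, -0.004, 0.0]
ft_force: [-1.5, 0.2, -1.2]
width: 0.0
[-8.77497782e-03  1.11154720e-04 -9.99961493e-01] [0.62891249 0.086812   0.24150874] [-1.47916409  0.23587624 -1.18640884]
```

View pics/side_h2.png

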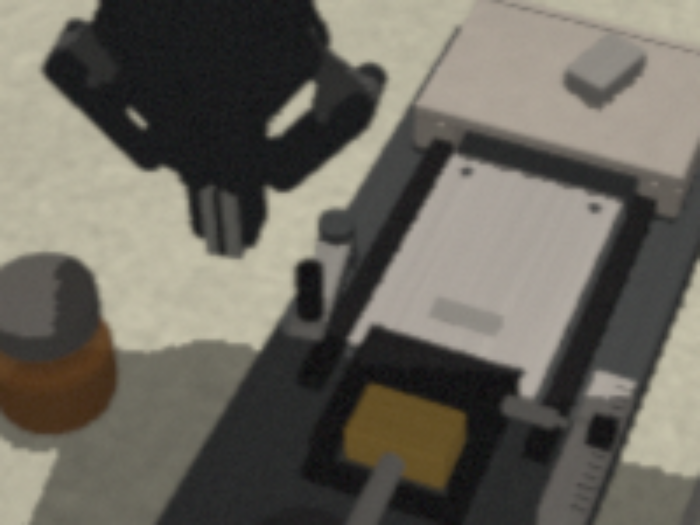

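```bash
python3 -m creep '[0.0025,0.003,-0.012,0,-0.008,0, 0.0025,0.003,-0.024,0,-0.008,0, 0.0025,0.003,-0.024,0,-0.008,0]'; python3 - <<'E'
from h import *
from scipy.spatial.transform import Rotation as Ro
s=bot.get_state(); r=Ro.from_quat(s['ee_rot']);z=r.apply([0,0,1]); print(z,r.apply([1,0,0]),s['position'],s['ft_force'])
d=snap('side','side_i.png')
cv2.imwrite('pics/side_i2.png',cv2.resize(d['img'][200:350,180:380],None,fx=3.5,fy=3.5))
E
```

```text
time_s: 19.2
position: [0.631, 0.0914, 0.2179]
ee_rot: [1.0, -0.02, -0.001, -0.0]
ft_force: [-0.4, 0.0, -0.4]
width: -0.004
[-2.70457759e-03  2.51117842e-04 -9.99996311e-01] [ 0.99923279 -0.03907021 -0.00271232] [0.63097939 0.0914425  0.21792246] [-0.42745962  0.0484416  -0.408488  ]
```

View pics/side_i2.png

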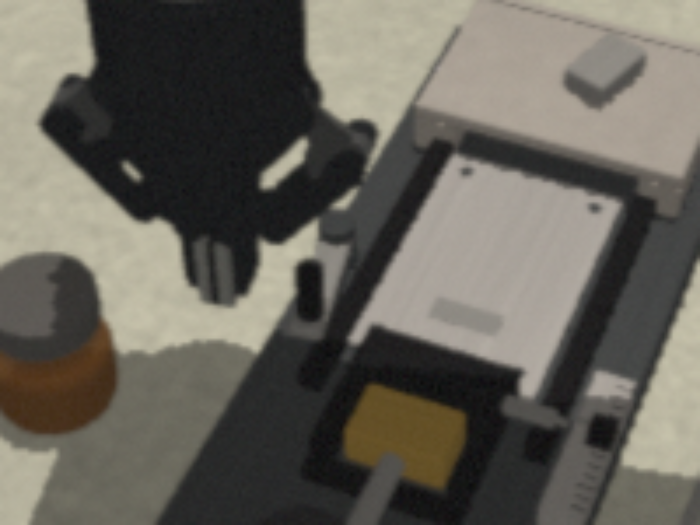

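```bash
python3 -m creep '[-0.006,-0.001,0,0,0,0, -0.013,-0.001,0,0,0,0, -0.0186,0.001,0,0,0,0.12, -0.0244,0.0027,0,0,0,0.24, -0.0303,0.0036,0,0,0,0.36, -0.0364,0.0038,0,0,0,0.48, -0.0424,0.0033,0,0,0,0.6, -0.0483,0.0021,0,0,0,0.72, -0.054,0.0002,0,0,0,0.84, -0.054,0.0002,0,0,0,0.84]'; python3 - <<'E'
from h import *
s=bot.get_state(); print(s['position'],s['ee_rot'],s['ft_force'])
d=snap('side','side_j.png')
cv2.imwrite('pics/side_j2.png',cv2.resize(d['img'][200:350,180:380],None,fx=3.5,fy=3.5))
E
```

```text
time_s: 20.08
position: [0.576, 0.0919, 0.2196]
ee_rot: [0.92, 0.391, -0.001, 0.0]
ft_force: [0.4, 0.0, 0.1]
width: -0.003
[0.57595774 0.09188328 0.21963143] [ 9.20391762e-01  3.90996432e-01 -8.80359294e-04  1.39038599e-04] [0.39881573 0.0294782  0.11646841]
```

View pics/side_j2.png

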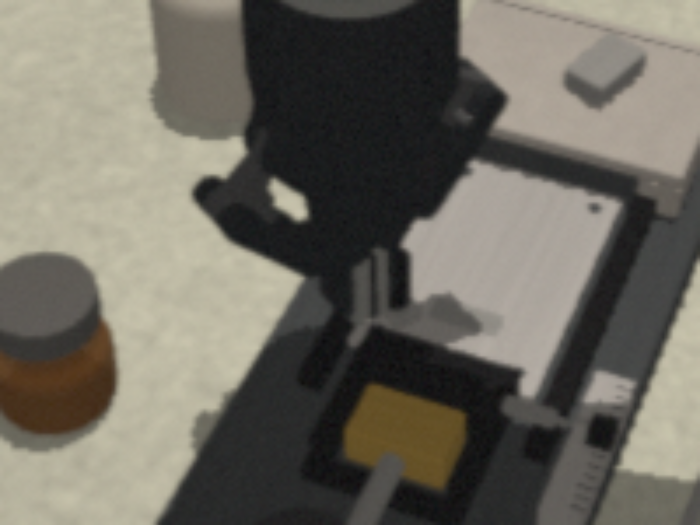

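```bash
python3 -m creep '[-0.0048,-0.0029,-0.001,0,0,0.12, -0.0098,-0.006,-0.002,0,0,0.24, -0.0145,-0.0098,-0.002,0,0,0.36, -0.0186,-0.0142,-0.002,0,0,0.48, -0.0222,-0.019,-0.002,0,0,0.6, -0.0222,-0.019,-0.002,0,0,0.6]'; python3 - <<'E'
from h import *
s=bot.get_state(); print(s['position'],s['ee_rot'],s['ft_force'])
d=snap('side','side_k.png')
cv2.imwrite('pics/side_k2.png',cv2.resize(d['img'][200:350,180:380],None,fx=3.5,fy=3.5))
o,R=frame()
for n in ['keeper_pin']:
    print(n,[(round(r['conf'],2),np.round((R.T@(c2w(d,r['position'])[:2]-o))*1e3,1).tolist()) for r in bot.place_of(n,'side')])
E
```

```text
time_s: 20.63
position: [0.5539, 0.0725, 0.2181]
ee_rot: [0.766, 0.643, -0.001, 0.001]
ft_force: [-0.3, -0.5, -0.3]
width: -0.0
[0.55391319 0.07252767 0.21810314] [ 7.65617030e-01  6.43296051e-01 -5.36728232e-04  6.82743529e-04] [-0.34704582 -0.48504958 -0.33688609]
keeper_pin []
```

View pics/side_k2.png

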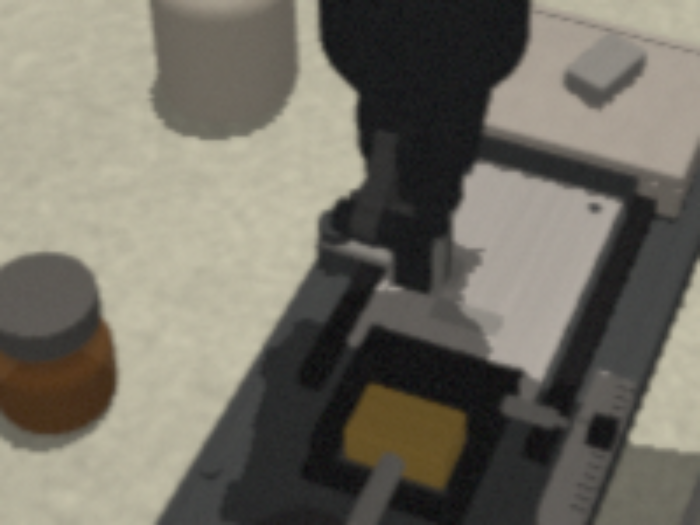

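```bash
python3 -m creep '[-0.0004,-0.002,-0.001,0,0,0, -0.0008,-0.004,-0.001,0,0,0, -0.0012,-0.006,-0.001,0,0,0, -0.0012,-0.006,-0.001,0,0,0]'; python3 -c "
from h import *
print(bot.get_state()['ft_force'])"
```

```text
time_s: 21.07
position: [0.5543, 0.0691, 0.2177]
ee_rot: [0.767, 0.642, 0.004, -0.002]
ft_force: [1.7, 12.2, 0.9]
width: -0.001
[ 1.73315637 12.22622749  0.86077989]
```

The push met the end stop at 12 N. Now I'll back off, rise, and check.

```bash
python3 -m creep '[0.001,0.006,0,0,0,0, 0.001,0.006,0.03,0,0,0, 0.001,0.006,0.07,0,0,0, 0.01,0.04,0.09,0,0,0, 0.03,0.08,0.09,0,0,0, 0.05,0.12,0.09,0,0,0, 0.06,0.16,0.09,0,0,0, 0.06,0.20,0.09,0,0,0, 0.06,0.2,0.09,0,0,0, 0.06,0.2,0.09,0,0,0]'; python3 look.py m; python3 - <<'E'
from h import *
o,R=frame();print(bot.get_state()['ft_force'])
for c in('side','top'):
  d=snap(c)
  for n in ['corner_near','corner_far','stop_face','pointer','index','nut_mid','slot_mid','keeper_pin','keeper_pivot']:
    print(c,n,[(round(r['conf'],2),np.round((R.T@(c2w(d,r['position'])[:2]-o))*1e3,1).tolist()) for r in bot.place_of(n,c) if np.linalg.norm(c2w(d,r['position'])[:2]-o)<.11])
  if c=='top':
    r=cv2.convertScaleAbs(rect(d,d['img'],0.023,-70,80,-90,110,0.25),alpha=1.6)
    cv2.imwrite('pics/rm.png',r)
E
```

```text
time_s: 21.9
position: [0.6142, 0.2716, 0.3072]
ee_rot: [0.766, 0.643, 0.004, -0.002]
ft_force: [-0.8, -0.4, 0.5]
width: 0.001
21.9 [0.61422618 0.27164256 0.30722081] [ 0.76620025  0.64258753  0.00387279 -0.00185492] [ 0.31909387  0.41557963 -0.0430105   1.10638144  0.00631109  0.49415202]
[-0.21375883 -0.00710484 -0.08389391]
side corner_near [(0.61, [-35.6, 39.1])]
side corner_far [(0.67, [42.8, 40.7]), (0.43, [2.7, -19.3])]
side stop_face [(0.93, [0.3, 40.8])]
side pointer [(0.9, [-53.6, 61.0]), (0.46, [-34.7, 37.2])]
side index [(0.43, [-68.9, 55.1])]
side nut_mid [(0.77, [-1.5, 86.2])]
side slot_mid [(0.66, [-5.3, 84.7]), (0.24, [43.1, 40.7])]
side keeper_pin [(0.73, [20.7, -2.3]), (0.55, [64.8, 0.8])]
side keeper_pivot [(0.78, [65.7, -2.4])]
top corner_near [(0.79, [-37.8, 40.3])]
top corner_far [(0.63, [48.4, 44.2])]
top stop_face [(0.63, [-4.0, 46.0])]
top pointer [(0.77, [-57.4, 63.4])]
top index [(0.6, [-68.5, 65.5])]
top nut_mid [(0.57, [6.8, 82.0])]
top slot_mid [(0.92, [-1.1, 86.7])]
top keeper_pin [(0.71, [19.6, -3.2])]
top keeper_pivot [(0.67, [65.9, 1.1])]
```

View pics/rm.png

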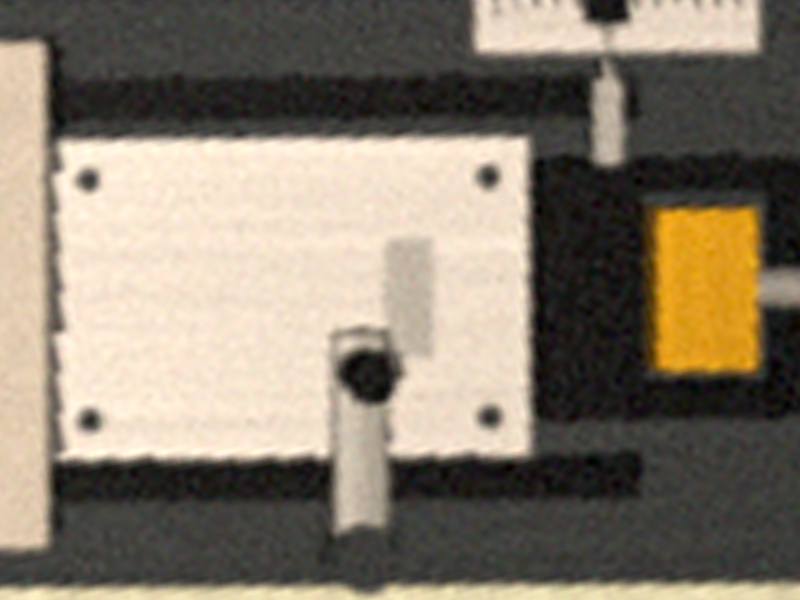

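View pics/look_m.png

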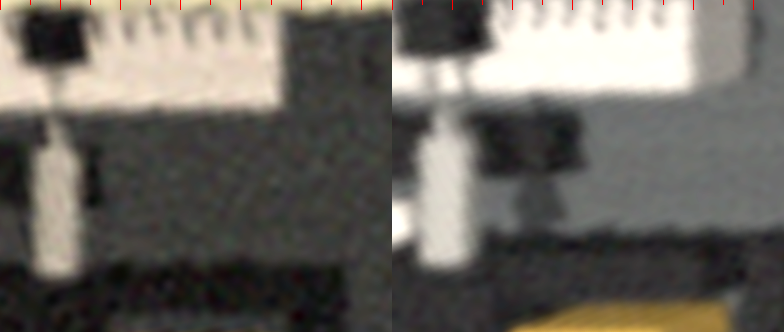

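View pics/side_m.png

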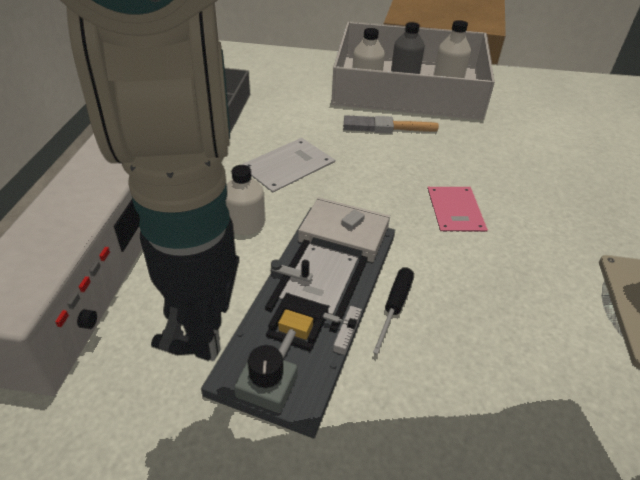

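```bash
python3 - <<'E'
from h import *
d=snap('top')
L=[]
for f in('top0','t2','top_m'):
    im=cv2.imread(f'pics/{f}.png')
    r=rect(d,im,0.0385,-60,25,45,110,0.1).astype(float)
    y=r[:,:,2]-r[:,:,0]           # yellow-ness
    prof=y[500:700].mean(0); h=prof.max()/2; i=np.nonzero(prof>h)[0]; nut=(i[0]+i[-1])/2*.1+45
    p=r[100:200].sum(2).mean(0) ; p=r[90:190,:,:].sum(2); 
    pr=p.mean(0); b=np.median(pr); w=np.clip(pr-b-0.5*(pr.max()-b),0,None); k=np.argmax(pr); w[:max(0,k-40)]=0;w[k+40:]=0
    ptr=(w*np.arange(len(w))).sum()/w.sum()*.1+45
    print(f,'nut',round(nut,2),'pointer',round(ptr,2),'diff',round(nut-ptr,2))
E
```

```text
top0 nut 81.6 pointer 56.03 diff 25.57
t2 nut 91.65 pointer 64.54 diff 27.11
top_m nut 83.45 pointer 59.34 diff 24.11
```

```bash
python3 -c "
from cell import bot
print(bot.sign_off())"
```

```text
the job is handed in; nothing more can be done
None
```

I finished all four steps in order and handed the job in at about 23 s of robot time, with the arm clear of everything. No verdict was reported.

I wound the stop back until the pointer was about 4.5 mm past the tab. I then wound it forward until the pointer was level with the tip, and let go of the knob. Next I pressed on the plate and slid it to the stop, and swung the retaining arm over until it met its end stop at 12 N.

| Last check | Reading |
|---|---|
| Pointer from tab tip | within about 0.5 mm in the top view |
| Nut in its slot | about -1.5 mm from its starting position in the slot (free play taken up forward) |
| Plate front edge | square, with no gap to the stop visible in the top view |
| Retaining arm | pin found at about fixture (20, -3) mm, so fully across the plate |
| Bystanders | jug, screwdriver and gauge show no movement in the last side picture; I did not measure them, and the robot's arm hid the jar |

- **Plate position:** the network's readings of the plate corners and stop face scattered by up to about 6 mm. After the push, one put the near corner 6 mm short. I relied on the pictures for flushness instead.
- **Tip height:** the two cameras did not settle the height of the tab's tip, which leaves the pointer reading uncertain by up to about 1 mm, inside the 2 mm limit.

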